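# Pry up the embossed panel and shim its edge

## Robot

A 6-joint arm with a two-finger parallel gripper is mounted at the origin on the work surface. World frame = base frame: x ahead of the robot, y to its left, z up, the work surface at z = 0. Lengths are in mm, angles in rad, forces in N, time in s.
With the tool pointing down it reaches from about 275 to 750 mm from the base axis. Payload 10.2 kg.
Tool frame: the origin (TCP) lies at the very end of the fingers, on their centre line; the grasp point (between the pads) lies 19 mm behind it; z points along the fingers, y is the line along which they close (so a half turn about z gives the same grasp; the last joint's range is limited). The gripper opens to 85 mm and grips with 20 to 120 N. Pads are 22 mm wide; open, the fingers measure 114 mm over their backs; the gripper's body (76 mm by 85 mm) begins 54 mm behind the grasp point. The pads swing forward as they close: fully open they stand 13 mm farther back than shut.
Start: joints at [0.94, 0.313, 1.498, -0, 1.331, -0.223], TCP at [208.223, 481.948, 231.294] pointing down, gripper open.
Joint ranges: [-2.94, 2.94], [-0.97, 2.17], [0.19, 2.56], [-1.23, 4.37], [0.02, 3.11], [-2.88, 2.88]. Speed limits (rad/s): [2.39, 2.39, 3.01, 3.14, 3.14, 3.14].

## Interface

Orientations are given as a unit quaternion [w, x, y, z].
In Python, from rig import ctrl gives the robot as it stands.
- The arm moves only by the tool step_arm, never from a script. Its argument "increments" is a list of rows, each a list of 3 entries, a list of its own where there are three numbers: the shift along the tool's x, y, z in cm, then the turn, a rotation vector about the tool's x, y, z in degrees, then the opening in per cent of the stroke, from 0 (shut) to 100 (fully open). A call has 1 to 8 rows; each row is the pose to reach, as a shift and turn from the pose commanded when the call began, along the tool's axes at that moment; what a row does not reach only later rows make up. A row lasts 1/8 s, in which the tool goes at most 62.5 mm and 10.7 degrees, less where a joint would pass 70% of its speed; a pose out of reach is approached as far as the arm can. A call with a gripper value outside its range is refused whole. The fingers move at their own pace and stop on an object; "squeeze" is the grip in N (left out, the last holds). Time passes only in rows, so rows that repeat a pose let the fingers close. It gives the time, the measured TCP pose, the force, the opening and the grip force at its end, in the units of the state.
- ctrl.sense(): the state, without advancing time (a new reading comes with each control period).
- ctrl.capture(name): name is "scene" or "top" or "wrist"; returns a dict with "img" (384x512x3 uint8, red, green, blue), "fx", "fy", "cx", "cy" (pixels), "extrinsics" (4x4, takes a point from camera to world coordinates). Camera axes: x right, y down, z forward; pixel columns grow to the right and rows downward; lengths in mm; the calibration is good to about 2 mm. A picture is of the moment at which its call begins. There is no depth.
- ctrl.finish_job(): hands the job in; it is judged then, once.
The state is a dict: "time_s": time; "joints": joint angles; "dq": joint speeds; "tau": joint torques, N m; "eef_pos": TCP position; "ee_rot": TCP orientation; "force": force on the tool from outside, world axes, zero at the start; "wrist_torque": the same for the moment, N m; "grip_width": opening from 0.0 (shut) to 1.0 (fully open); "grip_force": force on a finger pad.
Only numpy, scipy, OpenCV 4.12 (cv2) and the standard library are available. Lean on these libraries where they do the work, as an engineer would, in place of code of your own. Each camera call takes 0.05 s, during which the arm holds its last target. There are 200 camera calls.

## Task

Press the handle of the pry bar down so that it levers up the edge of the heavy embossed panel over the fulcrum block, and while the bar stays down slip the shim (of the three hardwood packing pieces, the one of middle thickness) under the raised edge beside the bar. Then bring the bar's handle back up so that the panel's edge rests on the shim, without shoving the panel from its place.

Things in the scene. Friction and masses are not known exactly. Their poses are not given: they have to be found in the camera images.
- pry_bar (a joint): Steel pry bar, 285 mm, pinned in a dark fulcrum block (64 mm wide) fixed to the bench; pin 34 mm up. 0 rad: handle up, bar sloping 0.385 rad, nose low under the panel's edge. Grows as the handle is pressed down; stop at 0.40; bar level at 0.385. Past 0.33 the shim fits in. The stiff pin keeps it where left, even loaded; pressing takes about 15 N, lifting back 5 to 10 N.
- bar_grip (a point): Middle of the bar's black rubber handle (90 mm long, 20 wide, 18 thick), on the bar's centre line. x runs along the bar from handle to nose and slopes with it; y is level, across the bar. The pin lies 170 mm from here along +x, the handle's end 45 mm along -x. 98 mm above the bench with the handle up, 34 mm when fully down.
- panel: Embossed aluminium panel on dark wood, 3 kg, 280 (x) by 300 mm (y), 51 mm high, loose on two 16 mm feet; a fixed stop behind it. Origin: middle of the edge over the bar's nose, at the feet's sole level, so z is how far the edge is raised. x into the panel, as the nose points; y along the edge. The board overhangs: free space under it for x 0 to 60 mm, all along y save the 22 mm nose at y = 0.
- shim: The shim: flat hardwood piece 140 mm (x) by 40 mm (y) by 28 mm thick (z), lying flat, origin at the centre of its underside. Two bystander pieces of the same wood, length and width lie beside it: one 10 mm thick, one 52 mm thick.

How it is judged:
By the outcome, as a careful person would: the job done as asked, in the order asked, and still so for the second after the job is handed in, with the robot touching nothing.
It also fails if it takes over 61 s, if anything falls off the work surface, if the arm or the gripper's body presses on something with over 40 N, if the wrist force passes 120 N, or if a joint passes its speed limit or range.

## Working session

There is one attempt and no reset: what is moved stays moved. The work goes in short steps, Python scripts to look and compute and a tool call to move; the robot and the scene stay as the last step left them, time stands still between calls to the robot, and variables do not carry over. Pictures are saved under pics/ and viewed, at most 10 in all, crops included, and the job is handed in when it is done.

Besides the shell and the picture viewer there is one more tool, called after "Request:" by a JSON object that holds its "fn" and its "kwargs". step_arm: Moves the arm, as the interface text tells. Its arguments: {"type":"object","properties":{"increments":{"type":"array"},"squeeze":{"type":"number"}},"required":["increments"]}

```bash
mkdir -p pics; ls
python3 - <<'E'
from rig import ctrl
import cv2,json,pickle
s=ctrl.sense();print(s)
for n in("scene","top"):
    c=ctrl.capture(n);pickle.dump(c,open(n+"0.pkl","wb"))
    cv2.imwrite(f"pics/{n}0.png",c["img"][:,:,::-1]);print(n,c["fx"],c["cx"],c["cy"],c["extrinsics"])
E
```

```text
pics
{'time_s': 0.0, 'joints': array([ 9.39623239e-01,  3.13464532e-01,  1.49849705e+00, -1.69799654e-06,
        1.33102645e+00, -2.23398283e-01]), 'dq': array([-4.75749471e-04,  5.50522659e-04,  4.77824512e-05, -2.24926898e-03,
       -3.36785612e-05,  2.44556246e-04]), 'tau': array([-2.92188670e-04, -4.12271011e+01, -2.59738612e+01, -2.27049891e-04,
        4.18175507e-03, -2.14848188e-05]), 'eef_pos': array([208.03568478, 481.71154063, 230.70508033]), 'ee_rot': array([-2.88375308e-04,  2.02477486e-01,  9.79286669e-01, -6.35308592e-04]), 'force': array([0.46613431, 0.13460364, 0.60179142]), 'wrist_torque': array([-0.00820099,  0.03405541,  0.02555675]), 'grip_force': 0.0, 'grip_width': 1.0011790720232476}
scene 349.6862872119273 254.2759637150138 190.98029447381623 [[-1.94147846e-01  7.42975035e-01 -6.40542513e-01  9.67480437e+02]
 [ 9.80873691e-01  1.37772949e-01 -1.37496967e-01 -1.03056698e+01]
 [-1.39073833e-02 -6.54986040e-01 -7.55512986e-01  6.05720688e+02]
 [ 0.00000000e+00  0.00000000e+00  0.00000000e+00  1.00000000e+00]]
top 461.7024160341637 267.0212448710639 184.4796657267786 [[-2.32351736e-02 -9.88792806e-01  1.47475131e-01  3.77744593e+02]
 [-9.99729920e-01  2.30492158e-02 -2.96998894e-03 -9.99551507e+01]
 [-4.62482430e-04 -1.47504310e-01 -9.89061305e-01  9.84291346e+02]
 [ 0.00000000e+00  0.00000000e+00  0.00000000e+00  1.00000000e+00]]
```

View pics/scene0.png

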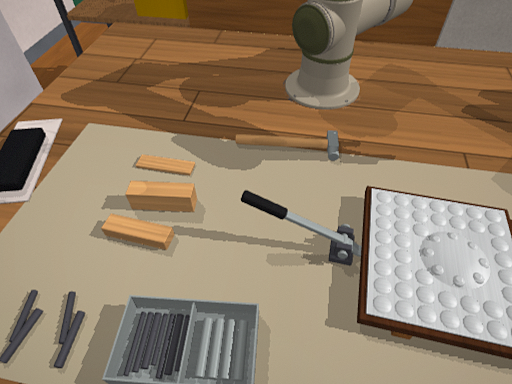

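View pics/top0.png

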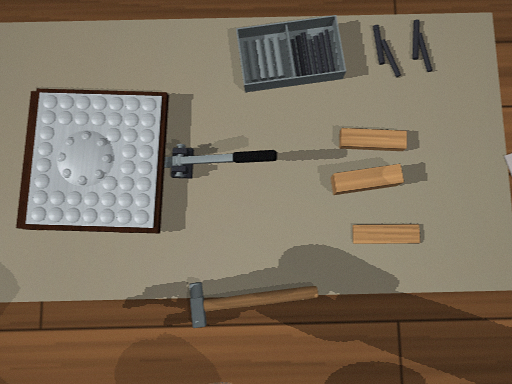

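The scene view shows the 28 mm shim at about (138,231), the 52 mm piece at (162,195) and the 10 mm piece at (165,164). In the top view the same pieces are at (374,139), (367,178) and (386,234). The handle is at (255,156), the block at (182,162) and the panel's near edge runs along column ~165.

```bash
cat > h.py <<'E'
import numpy as np,cv2,pickle
from scipy.spatial.transform import Rotation as R
def ray(c,p,z):
    p=np.atleast_2d(np.asarray(p,float)); E=c["extrinsics"]
    d=np.c_[(p[:,0]-c["cx"])/c["fx"],(p[:,1]-c["cy"])/c["fy"],np.ones(len(p))]@E[:3,:3].T
    o=E[:3,3]; return o+d*((z-o[2])/d[:,2])[:,None]
def proj(c,P):
    E=c["extrinsics"];q=(np.atleast_2d(P)-E[:3,3])@E[:3,:3]
    return np.c_[q[:,0]/q[:,2]*c["fx"]+c["cx"],q[:,1]/q[:,2]*c["fy"]+c["cy"]]
def blob(m,box):
    x0,y0,x1,y1=box;k=np.zeros_like(m);k[y0:y1,x0:x1]=m[y0:y1,x0:x1]
    cs,_=cv2.findContours(k,cv2.RETR_EXTERNAL,cv2.CHAIN_APPROX_NONE)
    return max(cs,key=cv2.contourArea)
def rect(c,cn,z):
    w=ray(c,cn.reshape(-1,2),z)[:,:2].astype(np.float32)
    b=cv2.boxPoints(cv2.minAreaRect(w)); e=[b[1]-b[0],b[2]-b[1]]
    e.sort(key=np.linalg.norm); return b.mean(0),np.linalg.norm(e[1]),np.linalg.norm(e[0]),np.degrees(np.arctan2(e[1][1],e[1][0]))
def rel(target,yawR=None):
    "target TCP -> shift in cm along current tool axes, rotvec deg to Rotation yawR"
    from rig import ctrl
    s=ctrl.sense();q=s["ee_rot"];r=R.from_quat([q[1],q[2],q[3],q[0]])
    sh=r.inv().apply(np.array(target)-s["eef_pos"])/10
    rv=(r.inv()*yawR).as_rotvec(degrees=True) if yawR is not None else None
    return sh.round(2),None if rv is None else rv.round(1)
def down(yaw):  # tool z down, tool y axis at yaw (deg) in world
    a=np.radians(yaw);y=np.array([np.cos(a),np.sin(a),0]);z=np.array([0,0,-1.])
    return R.from_matrix(np.c_[np.cross(y,z),y,z])
E
python3 - <<'E'
from h import *
t=pickle.load(open("top0.pkl","rb"));s=pickle.load(open("scene0.pkl","rb"))
for n,c in(("top",t),("scene",s)):
    hsv=cv2.cvtColor(c["img"],cv2.COLOR_RGB2HSV)
    wood=cv2.inRange(hsv,(5,90,120),(22,255,255)); blk=cv2.inRange(hsv,(0,0,0),(180,255,40))
    if n=="top":
        for box,z in(((330,120,420,155),28),((320,160,415,200),52),((340,215,430,250),10)):print("wood",rect(c,blob(wood,box),z))
        cn=blob(blk,(228,140,285,170));print("handle",rect(c,cn,98),cv2.minAreaRect(cn))
        blkb=blob(cv2.inRange(hsv,(0,0,0),(180,255,75)),(168,140,195,182));print("block",rect(c,blkb,40),cv2.boundingRect(blkb))
        dk=cv2.inRange(hsv,(0,90,10),(20,255,110));cn=blob(dk,(5,80,171,240));
        print("panel",rect(c,cn,51),cv2.boundingRect(cn),cv2.contourArea(cn))
        pts=cn.reshape(-1,2);print([ (r,pts[pts[:,1]==r][:,0].max()) for r in range(90,232,10) if (pts[:,1]==r).any()])
    else:
        cn=blob(blk,(235,185,290,222));print("handle",cv2.minAreaRect(cn))
        cn=blob(wood,(95,210,180,252));print("shim",cv2.boundingRect(cn))
E
```

```text
wood (array([ 615.19763, -329.47174], dtype=float32), np.float32(142.96451), np.float32(41.89399), np.float32(87.74587))
wood (array([ 525.9627, -306.6912], dtype=float32), np.float32(148.30284), np.float32(42.21606), np.float32(-81.42713))
wood (array([ 412.14764, -350.23804], dtype=float32), np.float32(139.68867), np.float32(37.61278), np.float32(88.66698))
handle (array([566.7509 , -79.41223], dtype=float32), np.float32(85.12174), np.float32(21.57761), np.float32(-87.680885)) ((254.4727783203125, 156.06419372558594), (10.791443824768066, 43.47766876220703), 86.42366790771484)
block (array([571.06036,  75.29277], dtype=float32), np.float32(70.256226), np.float32(54.222794), np.float32(0.0051020146)) (168, 145, 27, 34)
panel (array([578.7759 , 253.30872], dtype=float32), np.float32(296.99335), np.float32(290.25174), np.float32(-2.9957364)) (16, 88, 153, 145) 19506.0
[(90, np.int32(106)), (100, np.int32(167)), (110, np.int32(166)), (120, np.int32(166)), (130, np.int32(165)), (140, np.int32(165)), (150, np.int32(164)), (160, np.int32(162)), (170, np.int32(163)), (180, np.int32(162)), (190, np.int32(161)), (200, np.int32(161)), (210, np.int32(160)), (220, np.int32(160)), (230, np.int32(159))]
handle ((263.7109069824219, 204.528564453125), (47.41850662231445, 11.290120124816895), 24.102235794067383)
shim (101, 213, 74, 37)
```

Run:
```python
import cv2,numpy as np
a=cv2.imread("pics/top0.png")[80:240,90:290];b=cv2.imread("pics/scene0.png")[180:300,230:430]
cv2.imwrite("pics/crop1.png",np.vstack([cv2.resize(a,None,fx=2,fy=2),cv2.resize(b,None,fx=2,fy=2)]))
```

```text
(no output)
```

View pics/crop1.png

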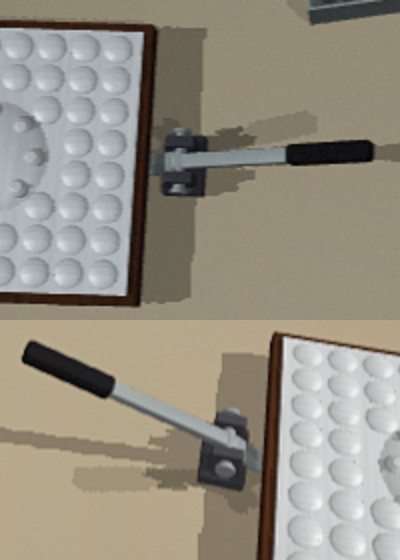

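The crop shows the block right against the panel's edge: its near side is at crop column ~205, and the edge runs from (155,28) to (138,303). The bar is straight along the panel's normal.

Run:
```python
from h import *
t=pickle.load(open("top0.pkl","rb"));s=pickle.load(open("scene0.pkl","rb"))
for z in(90,98,105):print(z,ray(t,(254.47,156.06),z)[0],ray(s,(263.71,204.53),z)[0])
print("edge ends z51",ray(t,[(168,93.5),(159.5,232)],51))
rows=np.array([100,110,120,130,140,150,180,190,200,210,220,230]);cols=np.array([167,166,166,165,165,164,162,161,161,160,160,159])+.5
w=ray(t,np.c_[cols,rows],51);f=np.polyfit(w[:,0],w[:,1],1);print("edge y= ",f,"slope deg",np.degrees(np.arctan(f[0])))
# handle axis slope with known heights: butt end z=98+17, front z=98-17
hsv=cv2.cvtColor(t["img"],cv2.COLOR_RGB2HSV);cn=blob(cv2.inRange(hsv,(0,0,0),(180,255,40)),(228,140,285,170)).reshape(-1,2)
for side,z in((cn[:,0].min(),85),(cn[:,0].max(),119)):
    k=cn[abs(cn[:,0]-side)<3];print(side,ray(t,(side+ (0 if z<100 else 1),k[:,1].mean()),z)[0])
print("block corners z47?",ray(t,[(171,148),(193,148),(193,178),(171,178)],45))
```

```text
90 [568.4454333 -79.1589365  90.       ] [560.1997592  -80.07635941  90.        ]
98 [566.73949404 -79.34497175  98.        ] [566.51760817 -78.99405744  98.        ]
105 [565.24679718 -79.50775259 105.        ] [572.04572602 -78.04704322 105.        ]
edge ends z51 [[715.42126646 101.21039114  51.        ]
 [425.25374887 115.88065295  51.        ]]
edge y=  [-5.03840772e-02  1.37513266e+02] slope deg -2.8843559283514155
233 [568.09478223 -36.34949212  85.        ]
276 [ 562.34867804 -122.93729694  119.        ]
block corners z47? [[599.21341232  95.26774545  45.        ]
 [598.14436288  49.48067205  45.        ]
 [534.85570948  49.45483059  45.        ]
 [535.91296346  94.79723554  45.        ]]
```

Run:
```python
from h import *
print(rel((566.5,-79.3,170),down(-3.1)))
```

```text
(array([-55.15, -37.28,   6.11]), array([-0.1,  0. , 69.7]))
```

Request:
{"fn": "step_arm", "kwargs": {"increments": [[[-55.15,-37.28,6.1],[-0.1,0,69.7],100],[[-55.15,-37.28,6.1],[-0.1,0,69.7],100],[[-55.15,-37.28,6.1],[-0.1,0,69.7],100],[[-55.15,-37.28,6.1],[-0.1,0,69.7],100],[[-55.15,-37.28,6.1],[-0.1,0,69.7],100],[[-55.15,-37.28,6.1],[-0.1,0,69.7],100],[[-55.15,-37.28,6.1],[-0.1,0,69.7],100],[[-55.15,-37.28,6.1],[-0.1,0,69.7],100]], "squeeze": 50}}

```text
time_s: 1.1
eef_pos: [477.0, 60.4, 185.4]
ee_rot: [0.0, 0.726, 0.687, 0.001]
force: [0.5, 0.9, -0.4]
grip_width: 1.004
grip_force: 0.0
```

Run:
```python
from h import *
print(rel((566.5,-79.3,110),down(-3.1)))
```

```text
(array([-13.47,   9.69,   7.54]), array([ 0.1, -0.1, -0. ]))
```

Request:
{"fn": "step_arm", "kwargs": {"increments": [[[-13.4,9.7,3.5],[0,0,0],100],[[-13.4,9.7,3.5],[0,0,0],100],[[-13.4,9.7,3.5],[0,0,0],100],[[-13.4,9.7,3.5],[0,0,0],100],[[-13.4,9.7,3.5],[0,0,0],100]]}}

```text
time_s: 1.72
eef_pos: [565.7, -76.1, 150.5]
ee_rot: [-0.0, 0.726, 0.688, 0.001]
force: [0.0, 0.5, -0.4]
grip_width: 1.002
grip_force: 0.0
```

Run:
```python
from h import *
print(rel((566.5,-79.3,79),down(-3.1)))
```

```text
(array([-0.33,  0.1 ,  7.15]), array([ 0. , -0.1,  0. ]))
```

Request:
{"fn": "step_arm", "kwargs": {"increments": [[[-0.3,0.1,4],[0,0,0],100],[[-0.3,0.1,7.1],[0,0,0],100],[[-0.3,0.1,7.1],[0,0,0],100],[[-0.3,0.1,7.1],[0,0,0],40],[[-0.3,0.1,7.1],[0,0,0],10],[[-0.3,0.1,7.1],[0,0,0],10],[[-0.3,0.1,7.1],[0,0,0],10],[[-0.3,0.1,7.1],[0,0,0],10]], "squeeze": 50}}

```text
time_s: 2.72
eef_pos: [566.2, -79.7, 80.0]
ee_rot: [-0.001, 0.726, 0.688, -0.0]
force: [-6.3, -1.6, 4.8]
grip_width: 0.226
grip_force: 51.5
```

Run:
```python
from h import *
from rig import ctrl
c=ctrl.capture("scene");cv2.imwrite("pics/s1.png",cv2.resize(c["img"][140:320,180:440,::-1],None,fx=2,fy=2));print(ctrl.sense()["eef_pos"],ctrl.sense()["grip_width"])
```

```text
[566.16361308 -79.72828857  80.02313937] 0.22282067281824672
```

View pics/s1.png

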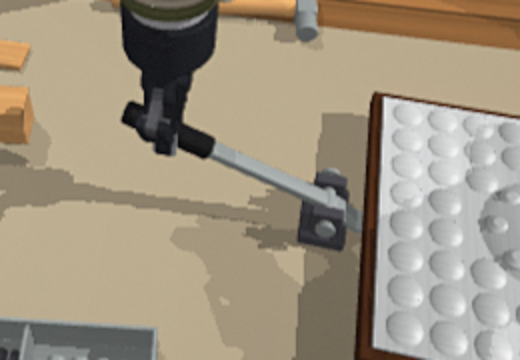

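The gripper holds the handle at its middle, with crop pixel (165,125) on the rubber. Next I press it down along the arc.

Request:
{"fn": "step_arm", "kwargs": {"increments": [[[-0.27,0,0.7],[0,0,0],10],[[-0.48,0,1.4],[0,0,0],10],[[-0.7,0,2.2],[0,0,0],10],[[-0.9,0,3.0],[0,0,0],10],[[-1.05,0,3.85],[0,0,0],10],[[-1.16,0,4.7],[0,0,0],10],[[-1.21,0,5.5],[0,0,0],10],[[-1.23,0,6.1],[0,0,0],10]]}}

```text
time_s: 3.78
eef_pos: [565.5, -92.5, 19.8]
ee_rot: [-0.0, 0.726, 0.688, -0.0]
force: [-13.0, -3.1, 15.4]
grip_width: 0.225
grip_force: 55.7
```

Request:
{"fn": "step_arm", "kwargs": {"increments": [[[0,0,0.15],[0,0,0],10],[[0,0,0.3],[0,0,0],10]]}}

```text
time_s: 4.03
eef_pos: [565.5, -92.6, 17.0]
ee_rot: [-0.0, 0.726, 0.688, -0.0]
force: [-11.5, -5.2, 16.3]
grip_width: 0.222
grip_force: 55.9
```

Run:
```python
from h import *
from rig import ctrl
c=ctrl.capture("scene");cv2.imwrite("pics/s2.png",cv2.resize(c["img"][140:340,180:440,::-1],None,fx=2,fy=2));s=ctrl.sense();print(s["eef_pos"],s["force"])
```

```text
[565.4902944  -92.5715921   16.85755348] [-11.71739824  -4.5984139   14.73801567]
```

View pics/s2.png

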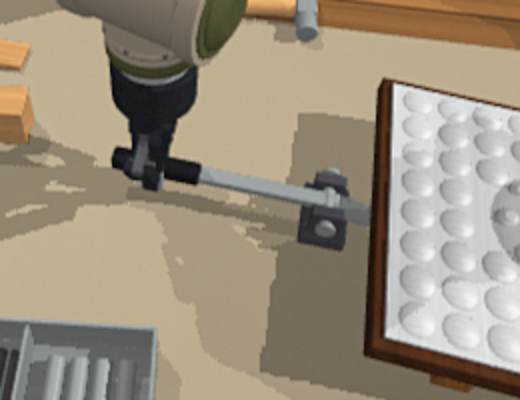

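The bar is level (θ≈0.38) and the panel's edge is raised. I release the handle and go for the shim.

Request:
{"fn": "step_arm", "kwargs": {"increments": [[[0,0,0],[0,0,0],60],[[0,0,0],[0,0,0],60],[[0,0,0],[0,0,0],60],[[0,0,-6],[0,0,0],60],[[0,0,-11],[0,0,0],60],[[0,0,-11],[0,0,0],60]]}}

```text
time_s: 4.82
eef_pos: [568.1, -92.4, 129.5]
ee_rot: [0.004, 0.726, 0.688, 0.002]
force: [-0.0, -0.1, -1.5]
grip_width: 0.598
grip_force: 0.0
```

Run:
```python
from h import *
from rig import ctrl
t=ctrl.capture("top");s=ctrl.capture("scene");pickle.dump((t,s),open("d.pkl","wb"))
hsv=cv2.cvtColor(t["img"],cv2.COLOR_RGB2HSV)
w=cv2.inRange(hsv,(5,90,120),(22,255,255));print(rect(t,blob(w,(330,120,420,155)),28))
hs=cv2.cvtColor(s["img"],cv2.COLOR_RGB2HSV);k=cv2.inRange(hs,(0,0,0),(180,255,45))
cn=blob(k,(220,208,290,240));r=cv2.minAreaRect(cn);print("handle px",r,ray(s,r[0],36),"pred",proj(s,[(565.9,-91.6,36)]))
print(ctrl.sense()["eef_pos"],ctrl.sense()["force"])
print(rel((614,-384,110),down(-2.3)))
```

```text
(array([ 616.1336 , -329.45587], dtype=float32), np.float32(143.54033), np.float32(41.47531), np.float32(88.66133))
handle px ((257.3846130371094, 222.57691955566406), (43.73389434814453, 10.394153594970703), 11.309932708740234) [[565.34640524 -91.64236606  36.        ]] pred [[257.35322939 222.80194693]]
[566.12602266 -91.76525413 125.35943971] [ 0.18767291 -0.09386219 -0.22889157]
(array([-28.93,   6.34,   1.52]), array([ 0.1, -0.1, -0.8]))
```

Request:
{"fn": "step_arm", "kwargs": {"increments": [[[-29,6.3,1.5],[0,0,-0.8],60],[[-29,6.3,1.5],[0,0,-0.8],60],[[-29,6.3,1.5],[0,0,-0.8],60],[[-29,6.3,1.5],[0,0,-0.8],60],[[-29,6.3,1.5],[0,0,-0.8],60],[[-29,6.3,1.5],[0,0,-0.8],60],[[-29,6.3,1.5],[0,0,-0.8],60],[[-29,6.3,1.5],[0,0,-0.8],60]]}}

```text
time_s: 5.92
eef_pos: [613.9, -383.5, 110.2]
ee_rot: [-0.0, 0.72, 0.693, 0.001]
force: [-0.5, 0.1, 0.5]
grip_width: 0.602
grip_force: 0.0
```

Run:
```python
from h import *
print(rel((614.5,-384,5),down(-2.0)))
```

```text
(array([-0.06,  0.05, 10.52]), array([ 0. , -0.1, -0.2]))
```

Request:
{"fn": "step_arm", "kwargs": {"increments": [[[0,0.1,5],[0,0,0],60],[[0,0.1,9],[0,0,0],60],[[0,0.1,10.5],[0,0,0],60],[[0,0.1,10.5],[0,0,0],60],[[0,0.1,10.5],[0,0,0],35],[[0,0.1,10.5],[0,0,0],35],[[0,0.1,10.5],[0,0,0],35],[[0,0.1,10.5],[0,0,0],35]], "squeeze": 60}}

```text
time_s: 6.92
eef_pos: [615.8, -385.4, 7.9]
ee_rot: [0.002, 0.721, 0.693, 0.001]
force: [0.4, 1.2, 7.2]
grip_width: 0.449
grip_force: 61.8
```

Request:
{"fn": "step_arm", "kwargs": {"increments": [[[0,0,-0.5],[0,0,0],35],[[0,0,-3],[0,0,0],35],[[0,0,-6],[0,0,0],35],[[0,0,-6],[0,0,0],35]]}}

```text
time_s: 7.42
eef_pos: [615.7, -385.6, 68.4]
ee_rot: [0.003, 0.721, 0.693, 0.001]
force: [0.2, -0.6, -1.2]
grip_width: 0.457
grip_force: 61.0
```

Run:
```python
from h import *
from rig import ctrl
t=ctrl.capture("top");s=ctrl.sense();print(s["eef_pos"],s["grip_width"],s["force"])
c2=ctrl.capture("scene")
for c,n in((t,"t"),(c2,"s")):
  w=cv2.inRange(cv2.cvtColor(c["img"],cv2.COLOR_RGB2HSV),(5,90,120),(22,255,255))
  if n=="t":print(rect(c,blob(w,(320,115,420,152)),28+s["eef_pos"][2]-5))
cv2.imwrite("pics/s3.png",np.hstack([cv2.resize(c2["img"][140:300,70:220,::-1],None,fx=2.4,fy=2.4),cv2.resize(t["img"][80:240,300:450,::-1],None,fx=2.4,fy=2.4)]))
```

```text
[ 614.93371752 -385.02887934   66.12227691] 0.4544669970468564 [-0.19660468  0.88157592 -2.26146933]
(array([ 615.83685, -289.7173 ], dtype=float32), np.float32(63.103848), np.float32(43.1087), np.float32(88.66077))
```

View pics/s3.png

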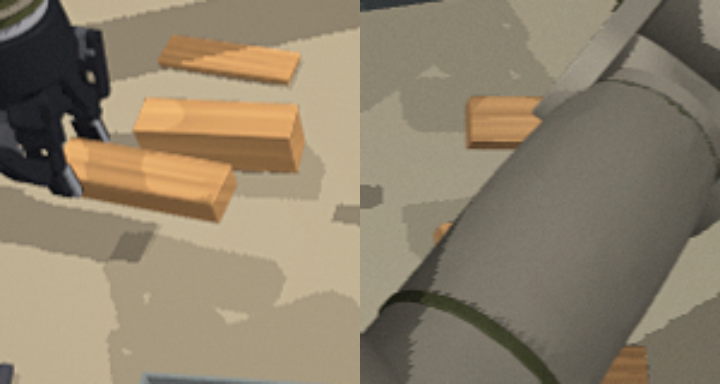

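Run:
```python
from h import *
print(rel((633,-45,66),down(-3.0)))
```

```text
(array([34.01,  0.51, -0.08]), array([ 0. , -0.1,  0.7]))
```

Request:
{"fn": "step_arm", "kwargs": {"increments": [[[8,0.1,0],[0,0,0.7],35],[[13,0.2,0],[0,0,0.7],35],[[18,0.3,0],[0,0,0.7],35],[[23,0.4,0],[0,0,0.7],35],[[28,0.5,0],[0,0,0.7],35],[[32,0.5,0],[0,0,0.7],35],[[34,0.5,0],[0,0,0.7],35],[[34,0.5,0],[0,0,0.7],35]]}}

```text
time_s: 8.52
eef_pos: [632.9, -44.7, 65.0]
ee_rot: [-0.0, 0.725, 0.689, 0.0]
force: [-1.1, -0.4, -0.8]
grip_width: 0.454
grip_force: 61.0
```

Request:
{"fn": "step_arm", "kwargs": {"increments": [[[0,0,2],[0,0,0],35],[[0,0,4],[0,0,0],35],[[0,0,5],[0,0,0],35],[[0,0,5],[0,0,0],35]]}}

```text
time_s: 9.02
eef_pos: [632.9, -45.7, 14.9]
ee_rot: [-0.0, 0.725, 0.688, 0.0]
force: [-0.4, -0.5, -1.6]
grip_width: 0.453
grip_force: 61.0
```

Run:
```python
from h import *
from rig import ctrl
s=ctrl.sense();print(s["eef_pos"],s["force"],s["grip_width"])
c=ctrl.capture("scene");cv2.imwrite("pics/s4.png",cv2.resize(c["img"][150:350,220:450,::-1],None,fx=2.6,fy=2.6))
```

```text
[632.8973488  -45.66525656  14.93744115] [-0.44611191 -0.48293547 -1.61963582] 0.45312598793795494
```

View pics/s4.png

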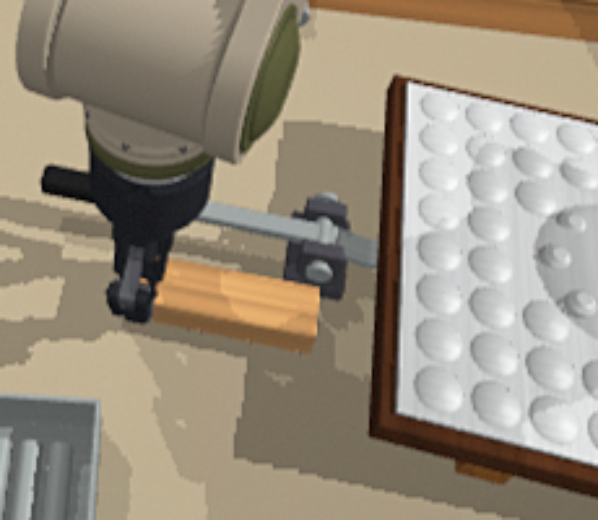

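Run:
```python
from h import *
s=pickle.load(open("scene0.pkl","rb"))
f=lambda u,v:(u/2.6+220,v/2.6+150)
print("block max-x corners, z0,z20,z45",*[ray(s,[f(330,299),f(286,287)],z) for z in(0,20,45)],sep="\n")
print("shim tip top face corners z36",ray(s,[f(320,287),f(307,329)],36))
print("bottom outer z8",ray(s,[f(305,353)],8))
```

```text
block max-x corners, z0,z20,z45
[[606.74197209  91.93089598   0.        ]
 [602.67907059  59.40275941   0.        ]]
[[618.6530219   88.555196    20.        ]
 [614.72427139  57.10109033  20.        ]]
[[633.54183417  84.33557103  45.        ]
 [629.78077239  54.22400397  45.        ]]
shim tip top face corners z36 [[619.90852504  78.72741155  36.        ]
 [654.27132511  71.06711843  36.        ]]
bottom outer z8 [[657.72712139  74.43693325   8.        ]]
```

Request:
{"fn": "step_arm", "kwargs": {"increments": [[[0,0.2,0.6],[0,0,0],35],[[0.5,0.2,0.7],[0,0,0],35],[[1.2,0.2,0.7],[0,0,0],35],[[2,0.2,0.7],[0,0,0],35],[[2.7,0.2,0.7],[0,0,0],35],[[3.3,0.2,0.7],[0,0,0],35],[[4,0.2,0.7],[0,0,0],35]]}}

```text
time_s: 9.95
eef_pos: [637.4, -5.0, 8.8]
ee_rot: [0.0, 0.725, 0.689, 0.001]
force: [-0.4, -0.0, -0.9]
grip_width: 0.457
grip_force: 61.0
```

Request:
{"fn": "step_arm", "kwargs": {"increments": [[[0.6,0,0.1],[0,0,0],35],[[1.2,0,0.1],[0,0,0],35],[[1.8,0,0.1],[0,0,0],35],[[2.4,0,0.1],[0,0,0],35],[[3.0,0,0.1],[0,0,0],35],[[3.4,0,0.1],[0,0,0],35],[[3.4,0,0.1],[0,0,0],35]]}}

```text
time_s: 10.82
eef_pos: [639.1, 29.1, 7.9]
ee_rot: [0.0, 0.725, 0.689, 0.001]
force: [-0.5, 1.3, 1.8]
grip_width: 0.456
grip_force: 61.1
```

Run:
```python
from h import *
from rig import ctrl
s=ctrl.sense();print(s["eef_pos"],s["force"],s["grip_width"])
c=ctrl.capture("scene");cv2.imwrite("pics/s5.png",cv2.resize(c["img"][150:350,220:450,::-1],None,fx=2.6,fy=2.6))
```

```text
[639.14836613  29.07901021   7.92739448] [-0.50871679  1.33190738  1.80386486] 0.4560555734427139
```

View pics/s5.png

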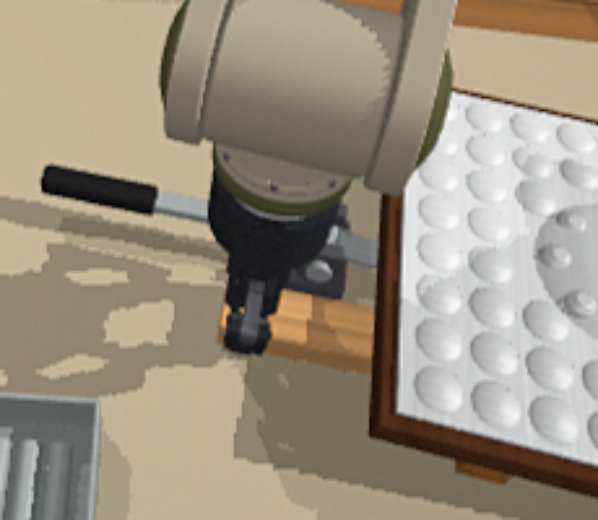

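The shim is under the edge beside the bar, with no contact forces, and the panel hasn't moved (edge still at crop column ~385). I release it and return to the handle.

Request:
{"fn": "step_arm", "kwargs": {"increments": [[[0,0,0],[0,0,0],58],[[0,0,0],[0,0,0],58],[[0,0,0],[0,0,0],58],[[0,0,-4],[0,0,0],58],[[0,0,-8],[0,0,0],58],[[0,0,-11],[0,0,0],58],[[0,0,-11],[0,0,0],58]]}}

```text
time_s: 11.75
eef_pos: [640.0, 28.3, 120.3]
ee_rot: [0.002, 0.725, 0.689, 0.002]
force: [-0.6, 0.5, -0.6]
grip_width: 0.578
grip_force: 0.0
```

Run:
```python
from h import *
from rig import ctrl
print(ctrl.sense()["eef_pos"],rel((565.5,-92,17),down(-3.2)))
```

```text
[639.99177257  28.28937385 120.28208939] (array([-12.4 ,  -6.88,  10.28]), array([ 0.3, -0. ,  0.2]))
```

Request:
{"fn": "step_arm", "kwargs": {"increments": [[[-6,-3.4,0],[0,0,0],60],[[-12.4,-6.8,0],[0,0,0],60],[[-12.4,-6.8,0],[0,0,0],60],[[-12.4,-6.8,0],[0,0,0],60]]}}

```text
time_s: 12.25
eef_pos: [564.3, -92.2, 117.0]
ee_rot: [-0.0, 0.726, 0.688, 0.001]
force: [-0.6, 0.3, -0.5]
grip_width: 0.596
grip_force: 0.0
```

Run:
```python
from h import *
from rig import ctrl
c=ctrl.capture("top");pickle.dump(c,open("t2.pkl","wb"))
w=cv2.inRange(cv2.cvtColor(c["img"],cv2.COLOR_RGB2HSV),(5,90,120),(22,255,255))
k=w.copy();k[:100]=0;k[160:]=0;k[:,:169]=0;k[:,260:]=0;p=np.argwhere(k)[:,::-1];print(len(p))
if len(p):print(rect(c,p.astype(np.int32),28))
print(ctrl.sense()["eef_pos"],rel((565,-92,17),down(-3.2)))
```

```text
197
(array([640.892   ,  75.013885], dtype=float32), np.float32(57.57779), np.float32(37.286293), np.float32(88.66186))
[564.85229416 -91.3552995  117.18078566] (array([-8.000e-02,  1.000e-02,  1.002e+01]), array([ 0.1, -0.1,  0.2]))
```

Request:
{"fn": "step_arm", "kwargs": {"increments": [[[0,0,5],[0,0,0],60],[[0,0,9],[0,0,0],60],[[0,0,10],[0,0,0],60],[[0,0,10],[0,0,0],60],[[0,0,10],[0,0,0],10],[[0,0,10],[0,0,0],10],[[0,0,10],[0,0,0],10],[[0,0,10],[0,0,0],10]], "squeeze": 50}}

```text
time_s: 13.3
eef_pos: [565.5, -91.9, 19.1]
ee_rot: [0.001, 0.725, 0.689, 0.001]
force: [-0.2, 0.8, 6.7]
grip_width: 0.224
grip_force: 51.7
```

Request:
{"fn": "step_arm", "kwargs": {"increments": [[[0.02,0,-0.6],[0,0,0],10],[[0.08,0,-1.5],[0,0,0],10],[[0.18,0,-2.3],[0,0,0],10],[[0.34,0,-3.2],[0,0,0],10],[[0.54,0,-4.1],[0,0,0],10],[[0.76,0,-4.9],[0,0,0],10],[[1.0,0,-5.6],[0,0,0],10],[[1.2,0,-6.2],[0,0,0],10]]}}

```text
time_s: 14.3
eef_pos: [566.0, -79.5, 79.0]
ee_rot: [0.001, 0.725, 0.689, 0.002]
force: [12.1, 2.2, -15.7]
grip_width: 0.219
grip_force: 49.4
```

Run:
```python
from h import *
from rig import ctrl
s=ctrl.sense();print(s["eef_pos"],s["force"],s["grip_width"])
c=ctrl.capture("scene");cv2.imwrite("pics/s6.png",cv2.resize(c["img"][150:350,220:450,::-1],None,fx=2.6,fy=2.6))
```

```text
[566.04342812 -79.48653764  79.0057801 ] [ 12.05480991   2.21746445 -15.68685634] 0.21911990210288218
```

View pics/s6.png

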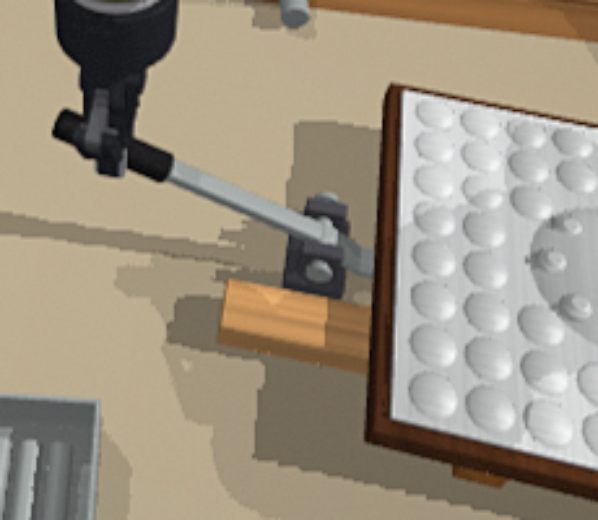

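The shim lies under the edge, visible at crop (220–370, 280–370). The handle is nearly up, and I'll raise it the last bit and release.

Request:
{"fn": "step_arm", "kwargs": {"increments": [[[0.06,0,-0.15],[0,0,0],10],[[0.1,0,-0.25],[0,0,0],10],[[0.1,0,-0.25],[0,0,0],10]]}}

```text
time_s: 14.72
eef_pos: [566.1, -78.5, 81.4]
ee_rot: [0.001, 0.725, 0.689, 0.002]
force: [11.4, 2.5, -13.7]
grip_width: 0.225
grip_force: 49.7
```

Request:
{"fn": "step_arm", "kwargs": {"increments": [[[0,0,0],[0,0,0],60],[[0,0,0],[0,0,0],60],[[0,0,0],[0,0,0],60],[[0,0,-5],[0,0,0],60],[[0,0,-10],[0,0,0],60],[[-12,0,-12],[0,0,0],60],[[-16,0,-12],[0,0,0],60],[[-16,0,-12],[0,0,0],60]]}}

```text
time_s: 15.72
eef_pos: [556.3, -241.5, 202.6]
ee_rot: [0.001, 0.726, 0.688, 0.001]
force: [0.5, 0.2, -0.8]
grip_width: 0.6
grip_force: 0.0
```

Run:
```python
from h import *
from rig import ctrl
s=ctrl.capture("scene");t=ctrl.capture("top");t0=pickle.load(open("top0.pkl","rb"));s0=pickle.load(open("scene0.pkl","rb"))
for c in(s0,s):
    k=cv2.inRange(cv2.cvtColor(c["img"],cv2.COLOR_RGB2HSV),(0,0,0),(180,255,40));print(cv2.minAreaRect(blob(k,(235,185,290,222))))
for c in(t0,t):
    cn=blob(cv2.inRange(cv2.cvtColor(c["img"],cv2.COLOR_RGB2HSV),(0,90,10),(20,255,110)),(5,80,171,240));print(cv2.minAreaRect(cn))
w=cv2.inRange(cv2.cvtColor(t["img"],cv2.COLOR_RGB2HSV),(5,90,120),(22,255,255));k=w.copy();k[:100]=0;k[160:]=0;k[:,:169]=0;k[:,230:]=0
print(rect(t,np.argwhere(k)[:,::-1].astype(np.int32),28),ctrl.sense()["time_s"],ctrl.sense()["force"])
cv2.imwrite("pics/s7.png",np.hstack([cv2.resize(s["img"][150:350,220:450,::-1],None,fx=1.7,fy=1.7),cv2.resize(t["img"][75:275,0:230,::-1],None,fx=1.7,fy=1.7)]))
```

```text
((263.7109069824219, 204.528564453125), (47.41850662231445, 11.290120124816895), 24.102235794067383)
((263.5155029296875, 204.84022521972656), (47.31513214111328, 11.270342826843262), 23.96249008178711)
((92.0466537475586, 160.2301025390625), (143.7362518310547, 145.0369110107422), 3.4682295322418213)
((93.74359130859375, 159.46192932128906), (151.32449340820312, 143.05557250976562), 1.7357046604156494)
(array([637.21643,  57.60679], dtype=float32), np.float32(92.554726), np.float32(43.821907), np.float32(88.6609)) 15.825 [ 0.29773166  0.63601964 -0.65802302]
```

View pics/s7.png

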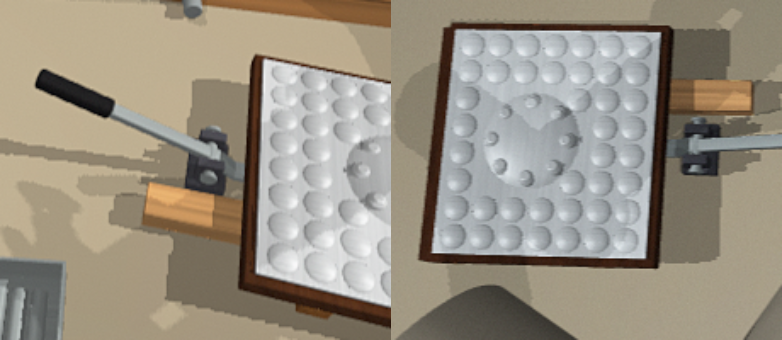

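The last view shows the handle fully up (centre within 0.4 px of the start), the shim under the edge at (143–240, 185–240), and the panel in place. The gripper is clear of everything.

```bash
python3 -c "
from rig import ctrl
print(ctrl.finish_job())"
```

```text
the job is handed in; nothing more can be done
None
```

I handed the job in at about 16 s: the last images show the middle (28 mm) shim under the panel's raised edge beside the bar, the handle back up, and no visible shift of the panel; the hand-in gave no verdict.

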